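Fill the spice rack's tier

TASK

One tier of the turquoise spice rack is down on the counter with a round tin already standing at one end. Pack the smaller of the two glass jars and the rectangular spice tin into the free room beside it, so that all three stand upright on the tier's floor. Set them down gently, do not drop them in.

Things in the scene. Friction and masses are not known exactly. Their poses are not given: they have to be found in the camera images.
- tray: Open-topped turquoise plastic box (a tier of the spice rack), fixed to the counter. Inside 80 mm wide (its x) by 220 mm long (its y); walls 4 mm thick, floor 4 mm thick, rim 45 mm above the counter. Origin at the centre of its underside, z up. The room not taken by the round tin just holds the jar and the rectangular tin one behind the other along y, with 30 to 40 mm to spare in all.
- jar: The smaller glass jar with a steel twist cap, brown spice showing in its lower half, upright, loose, about 0.2 kg: body 54 mm in diameter up to 70 mm height, narrowing to the cap (49 mm in diameter, from 82 to 100 mm height, the top). Origin at the centre of its underside, z up. A bigger jar of the same kind (80 mm in diameter, 130 mm tall) also stands on the counter and is not wanted.
- spice_tin: Rectangular plain metal spice tin with a lid, upright, loose, about 0.15 kg: 46 mm along its x, 64 mm along its y, 92 mm tall. Origin at the centre of its underside, z up. The unlisted things on the counter (up to 130 mm tall) leave at least 30 mm free around the jar and this tin.
- round_tin: Round plain metal tin, 60 mm in diameter, 80 mm tall, about 0.25 kg, loose, already standing on the tray's floor near the tray's +y end. Origin at the centre of its underside, z up.
There are look-alikes about, which are no part of the job. Leave any green look-alike of the spice_tin alone.

How it is judged:
By the outcome, as a careful person would: the job done as asked, in the order asked, and still so for the second after the job is handed in, with the robot touching nothing.
It also fails if it takes over 56 s, if anything falls off the work surface, if the arm or the gripper's body presses on something with over 40 N, if the wrist force passes 120 N, or if a joint passes its speed limit or range.

ROBOT

A 6-joint arm with a two-finger parallel gripper is mounted at the origin on the work surface. World frame = base frame: x ahead of the robot, y to its left, z up, the work surface at z = 0. Lengths are in m, angles in rad, forces in N, time in s.
With the tool pointing down it reaches from about 0.3 to 1 m from the base axis. Payload 5.1 kg.
Tool frame: the origin (TCP) lies between the finger pads; the fingertips stand r.finger_overhang ahead of it and the grasp point (between the pads) is the TCP (r.finger_overhang is the distance from the TCP to the fingertips, in m); z points along the fingers, x is the direction in which the jaws open and shut, and the axes are right-handed (so a half turn about z gives the same grasp; the last joint's range is limited). The gripper opens to 95 mm and grips with 3 to 60 N. Pads are 20 mm wide; open, the fingers measure 119 mm over their backs; the gripper's body (75 mm by 180 mm) begins 59 mm behind the grasp point.
Start: joints at [-1.423, 0.124, 1.65, -0, 1.367, -0.083], TCP at [0.149, -0.633, 0.234] pointing down, gripper open.
Joint ranges: [-2.61, 2.61], [-1.02, 2.33], [0.03, 2.71], [-1.35, 4.49], [0.32, 2.68], [-2.91, 2.91]. Speed limits (rad/s): [2.57, 2.57, 3.14, 3.14, 3.14, 3.14].

INTERFACE

Orientations are given as a 3x3 rotation matrix whose columns are the frame's x, y, z axes.
In Python, from bench import r gives the robot as it stands. The module is installed in compiled form; this text tells all that it offers. Calls block until the motion is done:
- r.move_ptp(position, orientation): joint-space move of the TCP to a pose.
- r.movel(position, rotation=None, speed=0.15): straight line of the TCP; rotation=None keeps the orientation; speed is the mean speed in m/s.
- r.move_j(angles): joint-space move.
- r.move_gripper(opening): opening from 0.0 (shut) to 1.0 (fully open); the grip force is fixed at half the most; returns when the fingers have stopped.
- r.wait(seconds).
- r.ik(position, orientation): joint angles nearest the present ones, or None.
- r.state(): the state.
- r.read_camera(name): name is "scene" or "side" or "wrist"; returns (picture, depth): 384x512x3 uint8, red, green, blue; 384x512 float32, m along the optical axis (not along the pixel's ray), 0 where there is no reading.
- r.calibration(name): a dict with "mtx" (3x3 intrinsics, pixels), "k1" (the pictures are not rectified: a ray, as slopes to the right and down, at radius r is drawn at 1 + k1 r^2 times it, then the intrinsics apply), "eye" and "attitude" of the camera in the world; the wrist camera has in their place "tool_from_camera" (4x4, takes a point from camera to tool coordinates, whose origin is the TCP and whose axes are the tool frame's). Camera axes: x right, y down, z forward; pixel columns grow to the right and rows downward; lengths in m; the calibration is good to about 2 mm. A picture is of the moment at which its call begins: read the wrist's pose just before it. calibration takes no time and is no camera call.
A pose or a line that the arm cannot do raises r.IKError and nothing moves.
- r.sign_off(): hands the job in, once; it reports no verdict.
The state is a dict: "time_s": time; "joint_positions": joint angles; "joint_vel": joint speeds; "joint_efforts": joint torques, N m; "tool_pos": TCP position; "ee_rot": TCP orientation; "ft_force": force on the tool from outside, world axes, zero at the start; "moment": the same for the moment, N m; "gripper_width": opening from 0.0 (shut) to 1.0 (fully open).
Only numpy, scipy, OpenCV 4.12 (cv2) and the standard library are available. Lean on these libraries where they do the work, as an engineer would, in place of code of your own. Each camera call takes 0.05 s, during which the arm holds its last target. There are 200 camera calls.

## Working session

There is one attempt and no reset: what is moved stays moved. The work goes in short steps, each a Python script; the robot and the scene stay as the last script left them, time stands still between calls to the robot, and variables do not carry over. Pictures are saved under pics/ and viewed, about 8 in all and at most 12, crops included, and the job is handed in when it is done.

```bash
mkdir -p pics; cat > h.py <<'E'
import numpy as np, cv2
from bench import r
def save(n,img): cv2.imwrite(f"pics/{n}.png",img[:,:,::-1])
def cam(name,st=None):
    c=r.calibration(name)
    if name=="wrist":
        T=np.array(c["tool_from_camera"]); R=np.array(st["ee_rot"]); 
        return c, R@T[:3,3]+np.array(st["tool_pos"]), R@T[:3,:3]
    return c,np.array(c["eye"]),np.array(c["attitude"])
def rays(c,px):
    K=np.array(c["mtx"],float); px=np.asarray(px,float).reshape(-1,1,2)
    d=cv2.undistortPoints(px,K,np.array([c["k1"],0,0,0.]),None,None,None).reshape(-1,2)
    return np.c_[d,np.ones(len(d))]
def plane(cm,px,z):
    c,e,A=cm; d=rays(c,px)@A.T
    return e+d*((z-e[2])/d[:,2])[:,None]
def cloud(cm,depth):
    c,e,A=cm; h,w=depth.shape; u,v=np.meshgrid(np.arange(w),np.arange(h))
    d=rays(c,np.c_[u.ravel(),v.ravel()])
    P=(d*depth.reshape(-1,1))@A.T+e
    P[depth.ravel()==0]=np.nan
    return P.reshape(h,w,3)
E
python3 - <<'E'
from h import *
print(r.state()["time_s"],r.finger_overhang)
for n in ("scene","side"):
    p,d=r.read_camera(n); save(n+"0",p); np.savez(f"{n}0.npz",p=p,d=d)
    c=r.calibration(n); print(n,np.round(c["eye"],3),np.round(c["attitude"],3).tolist(),c["mtx"],c["k1"])
c=r.calibration("wrist");print(np.round(c["tool_from_camera"],3).tolist())
a=[cv2.imread(f"pics/{n}0.png") for n in("scene","side")]
E
```

```text
0.0 0.019
scene [0.881 0.245 0.728] [[-0.48, 0.724, -0.495], [0.877, 0.407, -0.256], [0.017, -0.557, -0.83]] [[373.25403141   0.         258.89145088]
 [  0.         373.25403141 188.43376692]
 [  0.           0.           1.        ]] -0.04826586103086335
side [0.247 0.882 0.65 ] [[-0.963, -0.141, 0.232], [-0.27, 0.563, -0.781], [-0.02, -0.815, -0.58]] [[387.75442305   0.         256.98494364]
 [  0.         387.75442305 185.45441679]
 [  0.           0.           1.        ]] -0.06693351893787088
[[1.0, -0.001, -0.001, -0.0], [0.001, 0.956, 0.292, -0.082], [0.001, -0.292, 0.956, -0.151], [0.0, 0.0, 0.0, 1.0]]
```

View pics/scene0.png

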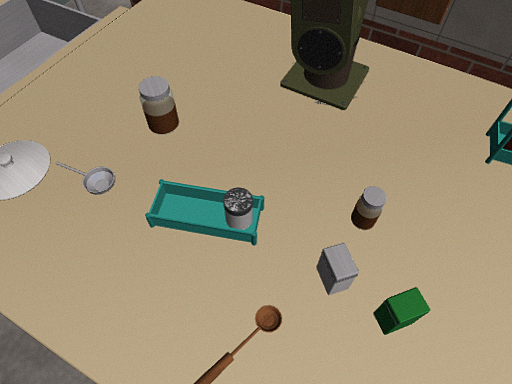

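View pics/side0.png

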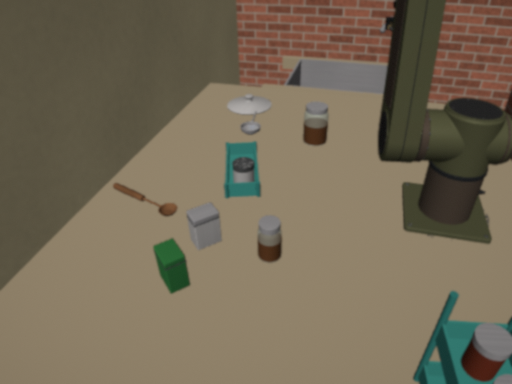

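The scene view shows the tray at about (205,210), with the round tin at (238,207). The small jar is at (368,207), the metal tin at (338,268), the green look-alike at (402,310) and the big jar at (160,105). The side view agrees. Next I'll measure positions from both views using masks and depth.

```bash
cat > m.py <<'E'
from h import *
def run(n,p,d,cm,obj):
    P=cloud(cm,d); z=P[...,2]; hsv=cv2.cvtColor(p,cv2.COLOR_RGB2HSV)
    teal=(cv2.inRange(hsv,(80,100,60),(98,255,255))>0)
    if obj=="tray":
        m=teal&(abs(z-.045)<.006)&(P[...,0]<.9)&(np.hypot(P[...,0],P[...,1])>.35)
        return m,P
    x,y,h0,h1,R=obj
    return (z>h0)&(z<h1)&(np.hypot(P[...,0]-x,P[...,1]-y)<R),P
def rect(Q):
    (c,s,a)=cv2.minAreaRect((Q[:,:2]*1000).astype(np.float32)); return np.round(c,1),np.round(s,1),round(a,1)
E
python3 - <<'E'
from m import *
px={"scene":dict(jar=(371,195),tin=(336,255),rt=(238,197),tray=(190,210)),"side":dict(jar=(269,224),tin=(203,215),rt=(243,165),tray=(243,150))}
for n in px:
    f=np.load(n+"0.npz");p,d=f["p"],f["d"];cm=cam(n);P=cloud(cm,d)
    print(n)
    for k,(u,v) in px[n].items(): print(k,np.round(P[v,u],3))
    m,_=run(n,p,d,cm,"tray"); 
    k,lab,st,_=cv2.connectedComponentsWithStats(m.astype(np.uint8))
    print("tray",m.sum(),rect(P[m]))
    for k,h0,h1 in(("jar",.09,.11),("tin",.084,.1),("rt",.074,.094)):
        u,v=px[n][k]; x,y=P[v,u,:2]
        m,_=run(n,p,d,cm,(x,y,h0,h1,.06)); print(k,m.sum(),rect(P[m]) if m.sum()>5 else None, np.nanmedian(P[m][:,2]))
E
```

```text
scene
jar [0.409 0.257 0.1  ]
tin [0.56  0.244 0.09 ]
rt [0.537 0.02  0.085]
tray [ 0.575 -0.086  0.002]
tray 1018 (array([345.5, 210.3]), array([181.1, 930.9]), 41.3)
jar 422 (array([406.7, 264.1]), array([47.6, 48.3]), 86.3) 0.09878206711976084
tin 825 (array([566.5, 254.8]), array([63. , 46.1]), 47.2) 0.09058090193588242
rt 656 (array([541.9,  21.7]), array([60.4, 59.3]), 30.4) 0.08278106450831146
side
jar [0.403 0.272 0.099]
tin [0.558 0.269 0.09 ]
rt [0.536 0.035 0.084]
tray [ 0.597 -0.15   0.018]
tray 354 (array([377.5, 206. ]), array([162.2, 862. ]), 37.8)
jar 320 (array([405.7, 265.3]), array([45.7, 48.9]), 13.3) 0.09910995797504718
tin 410 (array([563.4, 257.4]), array([63.5, 47.9]), 45.5) 0.09096218011337653
rt 270 (array([541.3,  23.3]), array([58.2, 62.6]), 16.1) 0.08296375595255112
```

```bash
python3 - <<'E'
from m import *
for n in("scene","side"):
    f=np.load(n+"0.npz");p,d=f["p"],f["d"];cm=cam(n)
    m,P=run(n,p,d,cm,"tray"); m&=(P[...,0]>.4)&(P[...,0]<.8)&(abs(P[...,1]+.06)<.2)
    print(n,m.sum(),rect(P[m]))
    q=P[...,2]; hsv=cv2.cvtColor(p,cv2.COLOR_RGB2HSV)
    t=(cv2.inRange(hsv,(80,100,60),(98,255,255))>0)&(P[...,0]>.4)&(P[...,0]<.8)&(abs(P[...,1]+.06)<.2)
    print(np.histogram(q[t],bins=np.arange(-.005,.08,.005)))
# wrist look from above tray
R=np.array([[1,0,0],[0,-1,0],[0,0,-1.]])
for rot in (0,np.pi/2,-np.pi/2,np.pi):
    c,s=np.cos(rot),np.sin(rot); Rr=np.array([[c,-s,0],[s,c,0],[0,0,1]])@R
    for pos in((.55,-.05,.3),(.41,.265,.3),(.565,.256,.3)):
        q=r.ik(pos,Rr); print(rot,pos,None if q is None else np.round(q,2))
E
```

```text
scene 911 (array([568.8, -44.5]), array([100.8, 238.7]), 18.4)
(array([  24, 1550,  310,  200,  228,  218,  213,  167,  165,  729,  142,
          1,    0,    2,    1,    1]), array([-0.005,  0.   ,  0.005,  0.01 ,  0.015,  0.02 ,  0.025,  0.03 ,
        0.035,  0.04 ,  0.045,  0.05 ,  0.055,  0.06 ,  0.065,  0.07 ,
        0.075]))
side 256 (array([566.6, -40.5]), array([ 90.1, 239. ]), 17.9)
(array([  5, 211,  98,  90,  83,  89,  86,  84,  98, 183,  51,   0,   0,
         1,   1,   1]), array([-0.005,  0.   ,  0.005,  0.01 ,  0.015,  0.02 ,  0.025,  0.03 ,
        0.035,  0.04 ,  0.045,  0.05 ,  0.055,  0.06 ,  0.065,  0.07 ,
        0.075]))
0 (0.55, -0.05, 0.3) [-0.19 -0.13  1.79 -0.    1.48 -0.19]
0 (0.41, 0.265, 0.3) [ 0.46 -0.28  1.92 -0.    1.5   0.46]
0 (0.565, 0.256, 0.3) [ 0.34  0.03  1.64 -0.    1.47  0.34]
1.5707963267948966 (0.55, -0.05, 0.3) [-0.19 -0.13  1.79 -0.    1.48 -1.76]
1.5707963267948966 (0.41, 0.265, 0.3) [ 0.46 -0.28  1.92 -0.    1.5  -1.11]
1.5707963267948966 (0.565, 0.256, 0.3) [ 0.34  0.03  1.64 -0.    1.47 -1.23]
-1.5707963267948966 (0.55, -0.05, 0.3) [-0.19 -0.13  1.79 -0.    1.48  1.38]
-1.5707963267948966 (0.41, 0.265, 0.3) [ 0.46 -0.28  1.92 -0.    1.5   2.03]
-1.5707963267948966 (0.565, 0.256, 0.3) [ 0.34  0.03  1.64 -0.    1.47  1.91]
3.141592653589793 (0.55, -0.05, 0.3) None
3.141592653589793 (0.41, 0.265, 0.3) [ 0.46 -0.28  1.92 -0.    1.5  -2.68]
3.141592653589793 (0.565, 0.256, 0.3) [ 0.34  0.03  1.64 -0.    1.47 -2.8 ]
```

```bash
cat >> h.py <<'E'
def down(deg):  # tool x at angle deg in world, pointing down
    a=np.radians(deg); c,s=np.cos(a),np.sin(a)
    return np.array([[c,s,0],[s,-c,0],[0,0,-1.]])
E
python3 - <<'E'
from m import *
r.move_ptp((.55,-.0,.30),down(18)); st=r.state()
p,d=r.read_camera("wrist"); save("w1",p); np.savez("w1.npz",p=p,d=d,pos=st["tool_pos"],rot=st["ee_rot"])
cm=cam("wrist",st); m,P=run("w",p,d,cm,"tray"); m&=(abs(P[...,0]-.57)<.15)&(abs(P[...,1]+.05)<.2)
Q=P[m]; print(st["time_s"],len(Q),rect(Q))
a=np.radians(18.2);X=np.array([np.cos(a),np.sin(a)]);Y=np.array([-X[1],X[0]])
q=(Q[:,:2]-[.568,-.043]); u,v=q@X*1000,q@Y*1000
# side walls in the central length; inner/outer edges
for s in(1,-1):
    k=(u*s>30)&(abs(v)<85); print("x wall",s,np.percentile(u[k],[2,50,98]).round(1),"slope deg",np.degrees(np.polyfit(v[k],u[k],1)[0]).round(2))
    k=(v*s>100)&(abs(u)<30); print("y wall",s,k.sum(),np.percentile(v[k],[2,50,98]).round(1) if k.any() else 0)
for k,x,y,h0,h1 in(("rt",.5415,.0225,.076,.094),):
    m,_=run("w",p,d,cm,(x,y,h0,h1,.06)); print(k,m.sum(),rect(P[m]),np.median(P[m][:,2]))
E
```

```text
2.7583 2125 (array([567.5, -43.5]), array([ 97.7, 238.1]), 18.2)
x wall 1 [39.7 42.4 45.5] slope deg -0.05
y wall 1 173 [109.6 112.  113.5]
x wall -1 [-47.  -43.4 -40.2] slope deg -0.09
y wall -1 160 [-113.9 -111.4 -110.3]
rt 2024 (array([540.3,  22.3]), array([60.3, 60.1]), 19.1) 0.08418014370424062
```

View pics/w1.png

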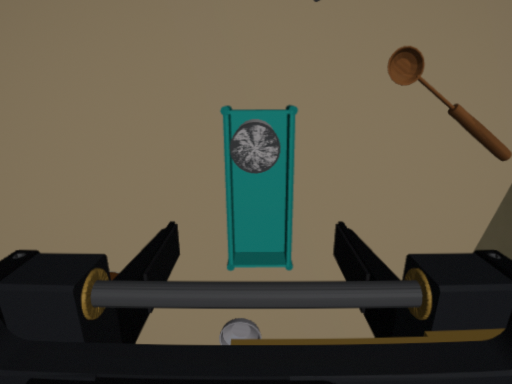

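The wrist view shows the tray centred near (260,190) with the round tin at (255,147), so the tray centre is (0.5675,-0.0435) at 18.1°. The round tin sits at v=+71 mm, which leaves gaps of about 11 mm. Next is the jar.

```bash
cat >> h.py <<'E'
ANG=18.12; C=np.array([.5675,-.0435])
_a=np.radians(ANG); X=np.array([np.cos(_a),np.sin(_a)]); Y=np.array([-X[1],X[0]])
def tray(u,v): return C+u*X+v*Y
E
cat > look.py <<'E'
from m import *
def top(x,y,h0,h1,R=.06,name=None):
    st=r.state(); p,d=r.read_camera("wrist"); cm=cam("wrist",st)
    if name: save(name,p)
    m,P=run("w",p,d,cm,(x,y,h0,h1,R)); print("top",m.sum(),rect(P[m]),np.nanmedian(P[m][:,2]).round(4))
    return P[m]
def center(Q): return np.array(cv2.minAreaRect((Q[:,:2]*1000).astype(np.float32))[0])/1000
E
python3 - <<'E'
from look import *
r.move_ptp((.406,.2647,.26),down(ANG)); r.move_gripper(.75)
Q=top(.406,.2647,.09,.11,name="w2")
c=center(Q); print(c)
if np.hypot(*(c-[.406,.2647]))<.008:
    r.movel((*c,.14)); r.movel((*c,.091),speed=.08)
    f0=np.array(r.state()["ft_force"]); r.move_gripper(0.)
    s=r.state(); print("w",s["gripper_width"],s["ft_force"],f0,s["tool_pos"],s["time_s"])
    r.movel((*c,.20)); s=r.state(); print("lifted",s["gripper_width"],s["ft_force"],s["time_s"])
E
```

```text
top 1625 (array([404.2, 264.2]), array([46.4, 47.8]), 18.1) 0.1001
[0.40418393 0.26421347]
w 0.5298812536722948 [ 0.53021471 -0.25719936  0.5334069 ] [ 0.1122135   0.63333703 -0.11549581] [0.40445008 0.26433413 0.09130992] 6.8833
lifted 0.5248091676947632 [ 0.44530718  0.42511837 -2.45698135] 7.7583
```

```bash
cat > place.py <<'E'
from look import *
def lower(xy,z0,zmin,thr=1.5,ang=None):
    """step down until the floor carries the load"""
    f=np.array(r.state()["ft_force"])[2]; z=z0
    while z>zmin:
        z-=.001; r.movel((*xy,z),speed=.02); g=r.state()["ft_force"][2]
        if g-f>thr: break
    print("contact z",z,"dF",g-f)
E
python3 - <<'E'
from place import *
c=tray(0,.003)
r.movel((*r.state()["tool_pos"][:2],.24),speed=.2)
r.move_ptp((*c,.22),down(ANG)); r.movel((*c,.115)); r.movel((*c,.099),speed=.05); r.wait(.2)
lower(c,.099,.0925)
r.move_gripper(.72); s=r.state(); print(s["gripper_width"],s["tool_pos"],s["time_s"])
r.movel((*c,.22),speed=.2)
# to tin
t=(.565,.256); r.move_ptp((*t,.26),down(-43.5))
Q=top(*t,.084,.1,name="w3"); print(center(Q),r.state()["time_s"])
E
```

```text
contact z 0.094 dF 7.772406391764263
0.7210571459754876 [ 0.56651388 -0.04062539  0.09384158] 12.75
top 2461 (array([565.5, 255.6]), array([63.3, 46. ]), 46.5) 0.0921
[0.56548901 0.25561523] 14.9917
```

View pics/w3.png

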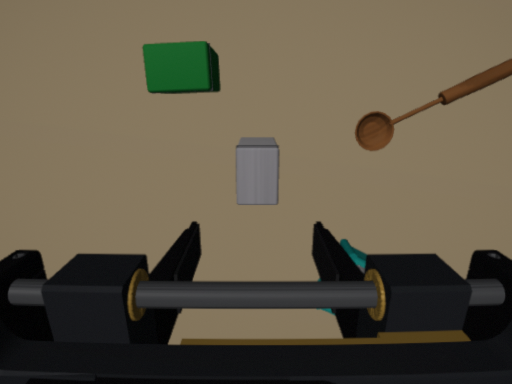

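The wrist view shows the tin square to the jaws at (258,175) and the green look-alike well clear at (180,67). I'll grasp the tin, then check the jar and round tin with the scene camera.

```bash
python3 - <<'E'
from place import *
c=np.array([.5655,.2556])
r.movel((*c,.13),down(-43.5),speed=.2); r.movel((*c,.075),speed=.08); r.move_gripper(0.)
s=r.state(); print("w",s["gripper_width"],s["ft_force"],s["tool_pos"])
r.movel((*c,.24),speed=.2); s=r.state(); print("lift",s["gripper_width"],s["ft_force"],s["time_s"])
for n in("scene","side"):
    p,d=r.read_camera(n); save(n+"1",p); cm=cam(n)
    for k,x,y,h0,h1 in(("jar",*tray(0,.003),.095,.115),("rt",.5405,.0223,.076,.092)):
        m,P=run(n,p,d,cm,(x,y,h0,h1,.045))
        if m.sum()>20:
            q=center(P[m])-C; print(n,k,m.sum(),rect(P[m])[1],"uv",q@X,q@Y,np.median(P[m][:,2]))
E
```

```text
w 0.48414698367621645 [-0.20299763  0.42252485  0.75963821] [0.56575183 0.25566543 0.07542923]
lift 0.4835421788537781 [-0.12632992 -0.47467501 -1.55269255] 18.1
scene jar 417 [47.3 46.8] uv 0.0018858245193244388 0.001041900278546867 0.10283392046450646
scene rt 639 [61.1 60.3] uv -0.004372904538453865 0.06933949362670515 0.08294712481327493
side jar 134 [44.  44.1] uv 0.0002757285682113578 0.006559536176803933 0.1029531056969118
side rt 266 [73.1 60.8] uv -0.006924853743852488 0.0662180289378444 0.08339226412014444
```

View pics/scene1.png

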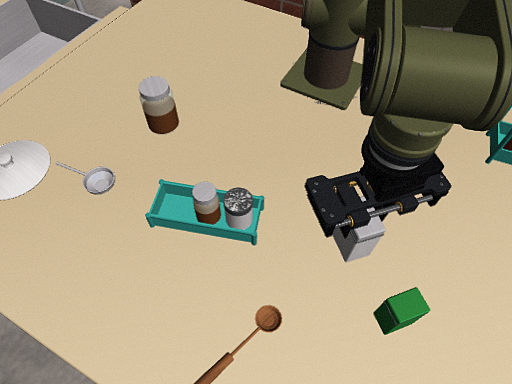

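The jar stands upright between the round tin and the free end, at (207,203). The tin is held. Now I'll place it.

```bash
python3 - <<'E'
from place import *
c=tray(0,-.067)
r.move_ptp((*c,.24),down(ANG)); r.movel((*c,.10)); r.movel((*c,.084),speed=.05); r.wait(.2)
lower(c,.084,.077)
r.move_gripper(.7); s=r.state(); print(s["gripper_width"],s["tool_pos"],s["time_s"])
r.movel((*c,.25),speed=.2)
r.move_ptp((*tray(0,.02),.32),down(ANG)); 
st=r.state(); p,d=r.read_camera("wrist"); save("w4",p); cm=cam("wrist",st)
for k,v,h0,h1,R in(("jar",.003,.095,.112,.04),("rt",.071,.076,.092,.04),("tin",-.067,.088,.1005,.045)):
    m,P=run("w",p,d,cm,(*tray(0,v),h0,h1,R)); q=center(P[m])-C
    print(k,m.sum(),rect(P[m])[1:],"uv",np.round([q@X,q@Y],4),np.percentile(P[m][:,2],[10,50,90]).round(4))
print(st["time_s"])
E
```

```text
contact z 0.079 dF 1.6804132699209622
0.6976123883344337 [ 0.58833508 -0.10717666  0.078993  ] 23.3
jar 1184 (array([48.1, 61.4]), 46.1) uv [ 0.0031 -0.0032] [0.1029 0.104  0.1051]
rt 1940 (array([59.8, 61.1]), 18.8) uv [-0.0052  0.0708] [0.0832 0.0842 0.0852]
tin 1554 (array([46.1, 63.8]), 18.3) uv [ 0.     -0.0661] [0.0946 0.096  0.097 ]
24.8333
```

View pics/w4.png

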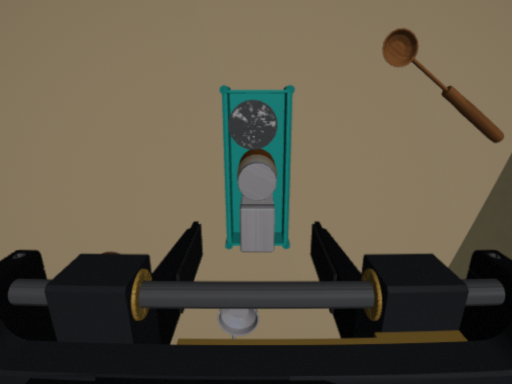

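The round tin (253,125), jar (257,180) and spice tin (257,228) stand in a row inside the tray. Their tops are at 84, 104 and 96 mm, which matches all three standing flat on the 4 mm floor.

```bash
python3 -c "
from bench import r
r.wait(.5); print(r.sign_off(), r.state()['time_s'])"
```

```text
the job is handed in; nothing more can be done
the job is handed in; nothing more can be done
```

The small jar and the rectangular tin now stand in the tray beside the round tin, and the job was handed in at about 25 s. I gripped the jar by its cap and the tin across its 46 mm side. Each was lowered in 1 mm steps until the floor took the load, then released: the jar with about 8 N of contact force, the tin with about 2 N.

**Last wrist view:** the tops are at 104 mm (jar), 96 mm (spice tin) and 84 mm (round tin), so all three stand flat on the tray floor. The spice tin is square to the tray, and the round tin has not moved beyond measuring error.

**Disagreement:** the last jar measurement read 48 × 61 mm and about 6 mm off along the tray. The spice tin's top was probably caught in the same search area. Earlier readings from the scene and side cameras put the jar within about 4 mm of its target.

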